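Load a welded tee under the swing arm of a drilling jig

ROBOT

A 6-joint arm with a two-finger parallel gripper is mounted at the origin on the work surface. World frame = base frame: x ahead of the robot, y to its left, z up, the work surface at z = 0. Lengths are in m, angles in rad, forces in N, time in s.
With the tool pointing down it reaches from about 0.35 to 0.8 m from the base axis. Payload 7.3 kg.
Tool frame: the origin (TCP) lies between the finger pads; the fingertips stand 25 mm ahead of it and the grasp point (between the pads) lies 6 mm ahead of it (r.tip_extent is the distance from the TCP to the fingertips, in m); z points along the fingers, y is the line along which they close (so a half turn about z gives the same grasp; the last joint's range is limited). The gripper opens to 85 mm and grips with 20 to 120 N. Pads are 22 mm wide; open, the fingers measure 114 mm over their backs; the gripper's body (76 mm by 85 mm) begins 54 mm behind the grasp point. The pads swing forward as they close: fully open they stand 13 mm farther back than shut.
Start: joints at [-1.307, 0.342, 1.524, -0, 1.275, -0.146], TCP at [0.209, -0.482, 0.256] pointing down, gripper open.
Joint ranges: [-2.53, 2.53], [-0.77, 2.02], [0.04, 2.7], [-1, 4.14], [0.28, 2.66], [-3.11, 3.11]. Speed limits (rad/s): [2.57, 2.57, 3.14, 3.14, 3.14, 3.14].

INTERFACE

Orientations are given as a unit quaternion [x, y, z, w].
In Python, from workcell import r, command_gripper, optics gives the robot as it stands. The module is installed in compiled form; this text tells all that it offers. Calls block until the motion is done:
- r.reach(position, orientation): joint-space move of the TCP to a pose.
- r.move_straight(position, orientation=None, speed=0.15, max_force=None): straight line of the TCP; orientation=None keeps the orientation; speed is the mean speed in m/s. With max_force (N) it stops when the force on the tool has changed by that much, and returns True; else False.
- r.movej(angles): joint-space move.
- command_gripper(opening, force=None): finger opening in m; force is the grip in N (None keeps the last); returns when the fingers have stopped.
- r.hold(seconds).
- r.solve_ik(position, orientation): joint angles nearest the present ones, or None.
- r.read_state(): the state.
- optics.get_image(name): name is "side" or "top"; returns (picture, depth): 480x640x3 uint8, red, green, blue; 480x640 float32, m along the optical axis (not along the pixel's ray), 0 where there is no reading.
- optics.camera_model(name): a dict with "K" (3x3 intrinsics, pixels), "R" (3x3) and "t" (3): a world point X has camera coordinates R X + t. Camera axes: x right, y down, z forward; pixel columns grow to the right and rows downward; lengths in m; the calibration is good to about 2 mm. A picture is of the moment at which its call begins. camera_model takes no time and is no camera call.
A pose or a line that the arm cannot do raises r.PlanningError and nothing moves.
- r.finish_job(): hands the job in; it is judged then, once.
The state is a dict: "time_s": time; "joint_positions": joint angles; "dq": joint speeds; "tau": joint torques, N m; "eef_pos": TCP position; "eef_rot": TCP orientation; "contact_force": force on the tool from outside, world axes, zero at the start; "torque": the same for the moment, N m; "grip_width": finger opening in m; "grip_force": force on a finger pad.
Only numpy, scipy, OpenCV 4.12 (cv2) and the standard library are available. Lean on these libraries where they do the work, as an engineer would, in place of code of your own. Each camera call takes 0.05 s, during which the arm holds its last target. There are 200 camera calls.

TASK

Swing the drilling jig's guide arm about a quarter turn out to the side, clear of the nest. Lift the welded tee out of its tray (only its stem can be reached there), set it flat on the bench top and let go, then take it again by its crossbar and lower it, without dropping it, into the jig with its stem between the two upright fences, until it lies flat on the jig's base. Swing the guide arm back over the tee as far as its stop, and leave the hammer, the brush and the pot where they are.

Things in the scene. Friction and masses are not known exactly. Their poses are not given: they have to be found in the camera images.
- jig: drilling jig fixed on the bench: dark steel base plate 240 (x) x 200 (y) x 12 mm, from x -125 to +115. Origin on the bench, z up. Two upright fence plates, 6 mm thick, x -50 to +22, tops 52 mm above the bench, stand 38 mm apart about the x axis: the tee's stem goes between them, free end towards -x. A pivot post (radius 17, up to z 60) stands at x -100, y 0
- nest (a point): point on top of the jig's base plate (12 mm above the bench, jig x +45, y 0) where the seated tee's origin belongs; axes as the jig's, and the seated tee has the same yaw. About 4 mm of play each way: the crossbar lies between the fences' ends and a low ledge (8 mm above the base, 40 mm wide, jig x +64 to +74) behind its middle
- nest_stem (a point): point on the jig's base plate (jig x -50, y 0) where the free end of the seated tee's stem belongs
- guide_arm (a joint): angle of the guide arm, an aluminium bar 26 mm wide, 62 to 76 mm above the bench, turning level about the pivot post: 0 = over the nest along jig +x, at its stop; grows as it swings out towards jig +y (anticlockwise from above) to 1.75; stays where it is left. A drill bush hangs under it 145 mm from the pivot, down to 50 mm above the bench
- guide_pivot (a point): point on the arm's vertical pivot axis, 60 mm above the bench (jig x -100, y 0)
- guide_handle (a point): middle of the top of the arm's handle: a black upright round grip, 22 mm in diameter, free for 60 mm (76 to 136 mm above the bench), 200 mm from the pivot axis
- tray: grey painted steel tray fixed on the bench: a trough for the tee's crossbar, 46 (x) x 186 (y) mm outside, walls 50 mm high and 4 mm thick, floor 8 mm thick, with a 42 mm gap in the middle of its -x wall through which the stem sticks out over a 34 mm wide, 8 mm thick tongue (to x -73). Origin on the bench below the trough's middle
- tee: tee welded from two pieces of bare steel 30 x 30 mm square tube, lying flat, 30 mm high, 0.4 kg: crossbar 170 mm long along its y axis (x -15 to +15), stem 30 mm wide running along its -x axis to x -95. Origin in the middle of the crossbar's underside, z up. It starts in the tray with its origin 8 mm above the bench.
- tee_stem (a point): middle of the lower edge of the stem's free end (tee x -95, y 0, z 0)
- hammer: hammer lying on the bench, 260 mm long, a bystander; origin below its middle
- brush: brush lying on the bench, 240 mm long, a bystander; origin below its middle
- pot: open black pot, 84 mm in diameter and 110 mm high, a bystander; origin in the centre of its underside
Mind the look-alikes: they are no part of the job. Of the things shaped like the tray, the grey one is meant.

How it is judged:
By the outcome, as a careful person would: the job done as asked, in the order asked, and still so for the second after the job is handed in, with the robot touching nothing.
It also fails if it takes over 72 s, if anything falls off the work surface, if the arm or the gripper's body presses on something with over 40 N, if the wrist force passes 120 N, or if a joint passes its speed limit or range.

## Working session

There is one attempt and no reset: what is moved stays moved. The work goes in short steps, each a Python script; the robot and the scene stay as the last script left them, time stands still between calls to the robot, and variables do not carry over. Pictures are saved under pics/ and viewed, at most 10 in all, crops included, and the job is handed in when it is done.

```bash
mkdir -p pics
cat > h.py <<'E'
from workcell import r, command_gripper, optics
import numpy as np, cv2
from scipy.spatial.transform import Rotation as Ro
def snap(cam,name):
    im,d=optics.get_image(cam); cv2.imwrite(f'pics/{name}.png',im[:,:,::-1]); np.save(f'pics/{name}.npy',d); return im,d
def cloud(cam,d):
    m=optics.camera_model(cam);K,R,t=[np.array(m[k]) for k in('K','R','t')]
    v,u=np.mgrid[:480,:640]; P=np.stack([(u-K[0,2])/K[0,0]*d,(v-K[1,2])/K[1,1]*d,d],-1)
    return (P-t)@R   # R^T (P-t)
def onplane(cam,u,v,z):
    m=optics.camera_model(cam);K,R,t=[np.array(m[k]) for k in('K','R','t')]
    c=-R.T@t; ray=R.T@np.linalg.inv(K)@[u,v,1]; return c+ray*(z-c[2])/ray[2]
def down(yaw): # tool down, closing line (tool y) at yaw+90deg, tool x at yaw
    return (Ro.from_euler('z',yaw)*Ro.from_euler('x',np.pi)).as_quat()
E
python3 - <<'E'
from h import *
for c in('top','side'):
    im,d=snap(c,c+'0'); m=optics.camera_model(c); print(c,np.array(m['K']).round(1).tolist(),(-np.array(m['R']).T@m['t']).round(3),np.array(m['R']).round(2).tolist())
print(r.read_state()['eef_rot'],r.tip_extent)
E
```

```text
top [[463.2, 0.0, 320.9], [0.0, 463.2, 242.0], [0.0, 0.0, 1.0]] [ 0.504 -0.131  1.052] [[-0.01, -1.0, -0.01], [-1.0, 0.01, -0.07], [0.07, 0.01, -1.0]]
side [[610.8, 0.0, 320.9], [0.0, 610.8, 231.5], [0.0, 0.0, 1.0]] [-0.074  0.813  1.001] [[-0.82, -0.58, 0.01], [-0.37, 0.49, -0.79], [0.45, -0.65, -0.61]]
[ 9.79079101e-01  2.03478838e-01 -4.20763515e-05 -6.88704168e-04] 0.025
```

View pics/top0.png

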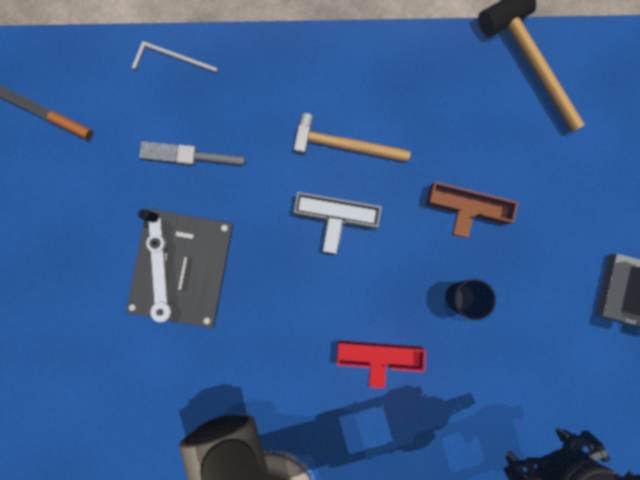

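View pics/side0.png

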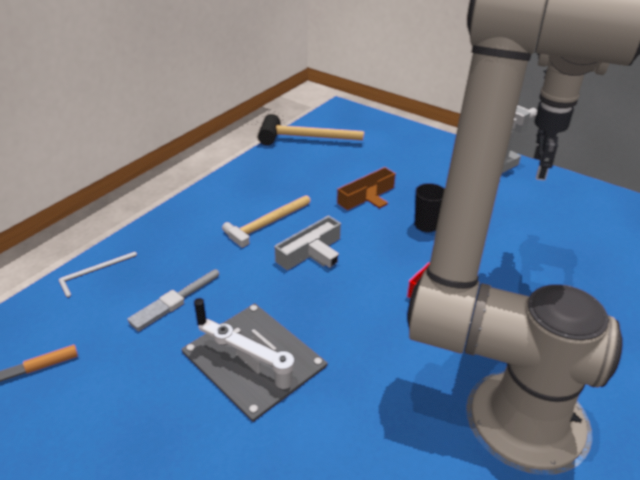

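Top view: the jig's base corners are at (147,210), (232,222), (212,326) and (127,312). The pivot is at (160,312), and the handle at (150,215) is already swung out slightly towards +y.

Tray-shaped things: grey at (337,212), brown at (472,203) and red at (380,358). The grey one is meant: it matches the colour in the description and holds the bare-steel tee, with the stem pointing down to (331,250). I'll confirm that in a crop.

Run:
```python
from h import *
im=cv2.imread('pics/top0.png')
a=cv2.resize(im[180:260,285:395],None,fx=7,fy=7,interpolation=cv2.INTER_CUBIC)
b=cv2.resize(im[200:335,115:245],None,fx=4,fy=4,interpolation=cv2.INTER_CUBIC)
cv2.imwrite('pics/c_tray.png',a);cv2.imwrite('pics/c_jig.png',b)
d=np.load('pics/top0.npy');P=cloud('top',d)
z=P[...,2]
print('bench',np.median(z[270:330,260:330]))
reg=np.zeros_like(z,bool)
def st(n,v0,v1,u0,u1,lo,hi):
    s=np.zeros_like(z,bool);s[v0:v1,u0:u1]=1;s&=(z>lo)&(z<hi);Q=P[s];c,(w,h),ang=cv2.minAreaRect(Q[:,:2].astype(np.float32))
    bx=cv2.boxPoints((c,(w,h),ang));print(n,len(Q),np.round(c,4),round(w,4),round(h,4),round(ang,2),'zmed',np.median(Q[:,2]).round(4))
st('traywalls',180,235,285,395,.044,.06)
st('tray all',180,265,285,395,.02,.06)
st('stem',228,262,318,348,.02,.06)
st('base',195,340,115,245,.007,.2)
st('plate',195,340,115,245,.007,.018)
st('handle',195,235,130,170,.115,.15)
st('arm',195,335,130,180,.068,.085)
st('brush',130,175,130,250,.008,.1)
st('hammer',100,170,285,420,.008,.1)
st('pot',270,330,430,510,.08,.15)
```

```text
bench -0.0010306487730595865
traywalls 382 [ 0.6402 -0.1582] 0.1855 0.0465 79.04 zmed 0.0488
tray all 2215 [ 0.6048 -0.1514] 0.1857 0.1185 79.04 zmed 0.0373
stem 345 [ 0.5754 -0.145 ] 0.0299 0.0582 79.23 zmed 0.0368
base 9341 [0.518  0.1986] 0.2012 0.24 79.52 zmed 0.0118
plate 7140 [0.518  0.1986] 0.2012 0.24 79.52 zmed 0.011
handle 121 [0.6231 0.232 ] 0.0197 0.0205 1.3 zmed 0.1339
arm 1434 [0.5187 0.2234] 0.2303 0.041 4.84 zmed 0.076
brush 1387 [0.7738 0.1701] 0.2402 0.0434 81.91 zmed 0.0166
hammer 1612 [ 0.7963 -0.1977] 0.2594 0.0882 78.11 zmed 0.0226
pot 583 [ 0.4454 -0.4314] 0.0826 0.0825 76.32 zmed 0.1046
```

View pics/c_tray.png

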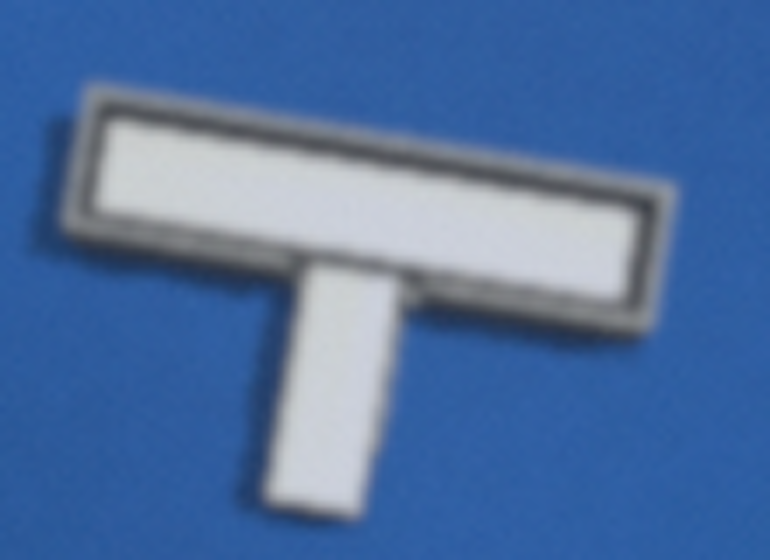

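View pics/c_jig.png

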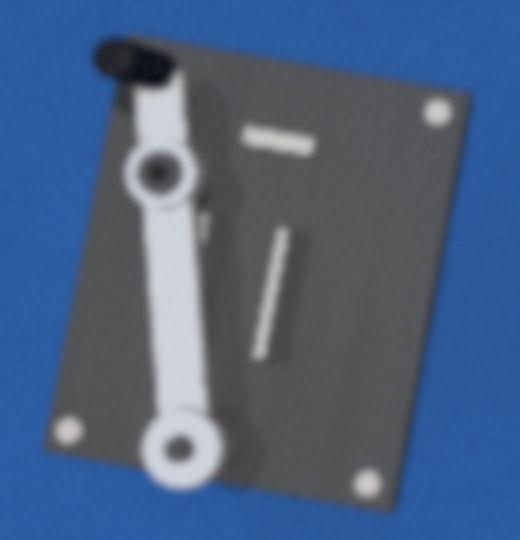

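The crop confirms the grey tray holds the bare-steel tee, with crop pixels for the crossbar from (95,165) to (640,250) and the stem end at (315,500). The jig crop shows the pivot at (180,450), the bush at (160,172), the handle at (120,60), a fence at (270,290) and the ledge at (278,140).

The depth sizes agree with the description: plate 240x201, tray 186x46, handle 199 mm from the pivot. The arm stands at about 0.26 rad. Next I swing it out.

```bash
cat >> h.py <<'E'
JY=np.deg2rad(-10.48); C=np.array([.518,.1986])
def loc(o,yaw,x,y): return np.array([o[0]+x*np.cos(yaw)-y*np.sin(yaw), o[1]+x*np.sin(yaw)+y*np.cos(yaw)])
J=loc(C,JY,.005,0); PIV=loc(J,JY,-.1,0); NEST=loc(J,JY,.045,0)
def hp(a,z=.114,R=.2): # handle TCP pose at arm angle a
    p=JY+a; return [*loc(PIV,p,R,0),z],down(p)
def log(s): 
    t=r.read_state(); print(s,'t',round(t['time_s'],2),'p',np.round(t['eef_pos'],4),'F',np.round(t['contact_force'],1),'w',round(t['grip_width'],4),'q6',round(t['joint_positions'][5],2))
E
python3 - <<'E'
from h import *
r.reach(*hp(.264,.19)); log('hover')
p,q=hp(.264); r.move_straight(p,q,speed=.15); command_gripper(.030,20); log('cage')
for a in np.linspace(.264,1.60,5)[1:]:
    r.move_straight(*hp(a),speed=.15); log(round(a,2))
command_gripper(.06); p,q=hp(1.60,.2); r.move_straight(p,q,speed=.25); log('up')
_,d=snap('top','top1');P=cloud('top',d);s=(P[...,2]>.115)&(P[...,2]<.145)&(np.linalg.norm(P[...,:2]-loc(PIV,JY+1.57,.2,0),axis=-1)<.05)
print(s.sum(),P[s].mean(0) if s.any() else None)
E
```

```text
hover t 3.01 p [0.6243 0.2311 0.1901] F [-0.8  0.3 -0.7] w 0.0854 q6 1.73
cage t 4.24 p [0.6239 0.2321 0.1141] F [-0.1 -0.1 -0.1] w 0.0305 q6 1.73
0.6 t 4.83 p [0.6076 0.2963 0.1139] F [-0.1 -0.9  0.1] w 0.0299 q6 1.5
0.93 t 5.42 p [0.5716 0.3512 0.1141] F [ 0.8 -0.2 -0.5] w 0.0297 q6 1.26
1.27 t 6.02 p [0.5193 0.3918 0.1141] F [ 0.  -0.3  0.3] w 0.0302 q6 1.02
1.6 t 6.61 p [0.4564 0.4131 0.1142] F [ 0.6 -0.4 -0.6] w 0.0297 q6 0.77
up t 7.5 p [0.4553 0.4136 0.2008] F [-0.4  0.4 -0.8] w 0.0601 q6 0.77
142 [0.4554973  0.40995164 0.13102617]
```

The arm is out at roughly 1.6 rad. Next I lift the tee by its stem and set it on the free bench area at (0.46,-0.05).

```bash
cat >> h.py <<'E'
TY=np.deg2rad(-10.85); T0=np.array([.6400,-.1581])
B=np.array([.47,-.05])  # bench spot
def teeloc(d,c,zlo,zhi,rad=.14):
    P=cloud('top',d);s=(P[...,2]>zlo)&(P[...,2]<zhi)&(np.linalg.norm(P[...,:2]-c,axis=-1)<rad)
    Q=P[s][:,:2].astype(np.float32); print(len(Q),cv2.minAreaRect(Q)); return P,s
E
python3 - <<'E'
from h import *
command_gripper(.075)
g=loc(T0,TY,-.046,0); q=down(TY)
r.reach([*g,.12],q); r.move_straight([*g,.036],q,speed=.15,max_force=15); log('at stem')
command_gripper(.02,100); log('grip')
r.move_straight([*g,.115],q,speed=.1); log('lift')
q2=down(JY); b=loc(B,JY,-.046,0)
r.move_straight([*b,.10],q2,speed=.2); print(r.move_straight([*b,.0275],q2,speed=.06,max_force=8)); log('down')
command_gripper(.05); r.move_straight([*b,.12],q2,speed=.2); log('rel')
r.movej(np.array(r.read_state()['joint_positions'])-[.7,0,0,0,0,0])
_,d=snap('top','top2'); snap('side','side2'); log('')
P,s=teeloc(d,loc(B,JY,-.02,0),.018,.06)
E
```

```text
at stem t 10.66 p [ 0.5954 -0.1494  0.0367] F [ 0.9 -0.1 -0. ] w 0.0747 q6 1.39
grip t 11.14 p [ 0.5953 -0.1496  0.0372] F [-1.5 -0.   5.3] w 0.0285 q6 1.39
lift t 12.08 p [ 0.5943 -0.1492  0.1142] F [-0.1  0.  -3.5] w 0.0283 q6 1.39
True
down t 14.35 p [ 0.4245 -0.0416  0.0291] F [-1.  -0.4  5.7] w 0.0285 q6 1.48
rel t 15.3 p [ 0.4244 -0.0415  0.1195] F [ 0.2 -0.  -0.1] w 0.05 q6 1.48
 t 16.52 p [ 0.2984 -0.3041  0.1192] F [-0.5  0.5  0.1] w 0.0501 q6 1.48
1571 ((0.4303387403488159, -0.042019762098789215), (0.1716504544019699, 0.11061083525419235), 79.67579650878906)
```

View pics/top2.png

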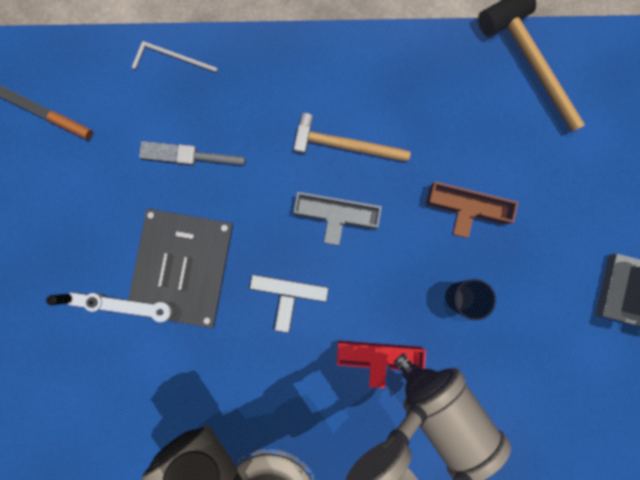

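The tee lies flat on the bench at about (288,300), and the guide arm points left with its handle at (58,299). I refine the jig from its fences, then regrasp by the crossbar.

```bash
cat >> h.py <<'E'
OFF=-.043
E
python3 - <<'E'
from h import *
d=np.load('pics/top2.npy'); P,s=teeloc(d,loc(B,JY,-.02,0),.018,.06)
print('tee top z',np.percentile(P[s][:,2],[5,50,95]).round(4))
(c,_,ang)=cv2.minAreaRect(P[s][:,:2].astype(np.float32)); ty=np.deg2rad(ang-90); to=loc(c,ty,.040,0); print('tee',to,ty)
D=P[...,:2]-J; lx=D@[np.cos(JY),np.sin(JY)]; ly=D@[-np.sin(JY),np.cos(JY)]
f=(abs(lx+.014)<.06)&(abs(ly)<.045)&(P[...,2]>.035)&(P[...,2]<.06)
for k in(f&(ly>0),f&(ly<0)): print('fence',k.sum(),np.median(lx[k]).round(4),np.median(ly[k]).round(4),lx[k].min().round(4),lx[k].max().round(4))
l=(abs(lx-.069)<.02)&(abs(ly)<.04)&(P[...,2]>.0155)&(P[...,2]<.03); print('ledge',l.sum(),lx[l].mean(),ly[l].mean())
g=loc(to,ty,0,OFF); q=down(ty+np.pi/2)
print(r.solve_ik([*g,.03],q)[5], r.solve_ik([*NEST,.041],down(JY+np.pi/2))[5])
command_gripper(.06); r.reach([*g,.11],q); r.move_straight([*g,.029],q,speed=.12,max_force=15); log('at bar')
command_gripper(.02,115); log('grip')
r.move_straight([*g,.12],q,speed=.1); log('lift'); np.save('ty.npy',ty)
snap('side','side3')
im=cv2.imread('pics/side3.png'); cv2.imwrite('pics/c3.png',cv2.resize(im[200:460,150:500],None,fx=2.2,fy=2.2))
E
```

```text
1571 ((0.4303387403488159, -0.042019762098789215), (0.1716504544019699, 0.11061083525419235), 79.67579650878906)
tee top z [0.0255 0.0289 0.032 ]
tee [ 0.46969112 -0.04918847] -0.1801913435675243
fence 167 -0.0136 0.0202 -0.0495 0.0219
fence 161 -0.0133 -0.0237 -0.0482 0.0221
ledge 80 0.06874265469331733 -0.0011017745137127217
-0.17826346236099289 0.3772631421424708
at bar t 19.08 p [ 0.4623 -0.0918  0.0294] F [-1.1 -0.6  0.6] w 0.0599 q6 -0.18
grip t 19.48 p [ 0.4628 -0.0918  0.0302] F [-0.2  0.5  7.3] w 0.0279 q6 -0.18
lift t 20.53 p [ 0.4615 -0.0913  0.1194] F [-0.6 -0.1 -3.1] w 0.028 q6 -0.18
```

View pics/c3.png

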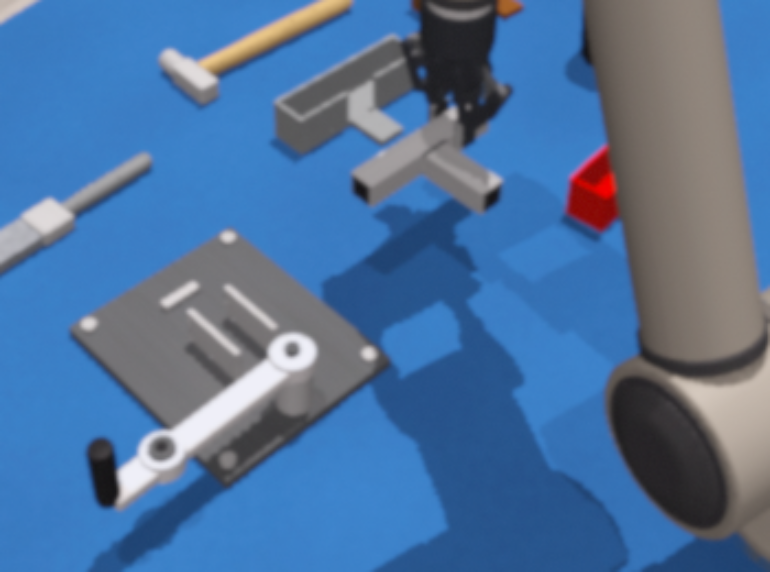

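The tee is held by its crossbar (crop (440,135)) and looks level, with the jig clear. I move above the nest and check the held tee's tilt and pose before lowering.

```bash
cat >> h.py <<'E'
N2=loc(NEST,JY,0,-.001)
E
python3 - <<'E'
from h import *
ty=float(np.load('ty.npy')); q=down(JY+np.pi/2); g=loc(N2,JY,0,OFF)
r.move_straight([*g,.12],q,speed=.2); log('above')
_,d=snap('top','top4');P=cloud('top',d);D=P[...,:2]-N2; lx=D@[np.cos(JY),np.sin(JY)]; ly=D@[-np.sin(JY),np.cos(JY)];z=P[...,2]
s=(z>.095)&(z<.14)&(lx>-.11)&(lx<.03)&(ly>-.02)&(ly<.1)
A=np.c_[lx[s],ly[s],np.ones(s.sum())]; k=np.linalg.lstsq(A,z[s],rcond=None)[0]
for _ in range(3):
    e=abs(A@k-z[s])<.003; k=np.linalg.lstsq(A[e],z[s][e],rcond=None)[0]
print(s.sum(),e.sum(),'plane',k.round(4))
st=s&(lx<-.025); bar=s&(ly>.03)
print('stem y',np.percentile(ly[st],[2,50,98]).round(4),'end x',np.percentile(lx[st],1).round(4),'stem slope',np.polyfit(lx[st],ly[st],1).round(3))
print('bar x',np.percentile(lx[bar],[2,50,98]).round(4),'end y',np.percentile(ly[bar],99).round(4),'slope',np.polyfit(ly[bar],lx[bar],1).round(3))
E
```

```text
above t 22.02 p [0.5588 0.1453 0.1199] F [-1.1  1.  -4.1] w 0.0278 q6 0.31
51 15 plane [0.3428 2.0459 0.1693]
stem y [-0.0166 -0.0156 -0.0125] end x -0.096 stem slope [ 0.039 -0.012]Traceback (most recent call last):
  File "<stdin>", line 12, in <module>
    return _quantile_unchecked(
        a, q, axis, out, overwrite_input, method, keepdims, weights)
    return _ureduce(a,
                    func=_quantile_ureduce_func,
    ...<5 lines>...
                    overwrite_input=overwrite_input,
                    method=method)
    r = func(a, **kwargs)
    result = _quantile(arr,
                       quantiles=q,
    ...<2 lines>...
                       out=out,
                       weights=wgt)
    slices_having_nans = np.isnan(arr[-1, ...])
                                  ~~~^^^^^^^^^
IndexError: index -1 is out of bounds for axis 0 with size 0
```

Most of the tee is occluded from above, because the robot's arm is in the way. I look with the side camera instead.

Run:
```python
from h import *
im,d=snap('side','side4');P=cloud('side',d);D=P[...,:2]-N2; lx=D@[np.cos(JY),np.sin(JY)]; ly=D@[-np.sin(JY),np.cos(JY)];z=P[...,2]
s=(z>.085)&(z<.14)&(lx>-.11)&(lx<.03)&(ly>-.02)&(ly<.1)
t=s&(z>np.percentile(z[s],60)-.01)
# top faces: local normal up -> small vertical variance
t=s&(abs(z-np.roll(z,2,0))<.0015)&(abs(z-np.roll(z,2,1))<.0015)&(z>.11)
A=np.c_[lx[t],ly[t],np.ones(t.sum())]; k=np.linalg.lstsq(A,z[t],rcond=None)[0]
print(s.sum(),t.sum(),'plane',k.round(4),'rms',np.std(A@k-z[t]).round(4))
st=t&(lx<-.025);bar=t&(ly>.03)
for n,a in(('stem y',ly[st]),('stem x',lx[st]),('bar x',lx[bar]),('bar y',ly[bar])): print(n,len(a),np.percentile(a,[1,50,99]).round(4) if len(a) else '')
cv2.imwrite('pics/c4.png',cv2.resize(im[180:440,150:500,::-1],None,fx=2.2,fy=2.2))
```

```text
1699 213 plane [ 0.0053 -0.0213  0.1204] rms 0.0014
stem y 80 [-0.014  -0.0008  0.0093]
stem x 80 [-0.0967 -0.0652 -0.0264]
bar x 66 [-0.017  -0.0048  0.0111]
bar y 66 [0.0305 0.0573 0.0796]
```

View pics/c4.png

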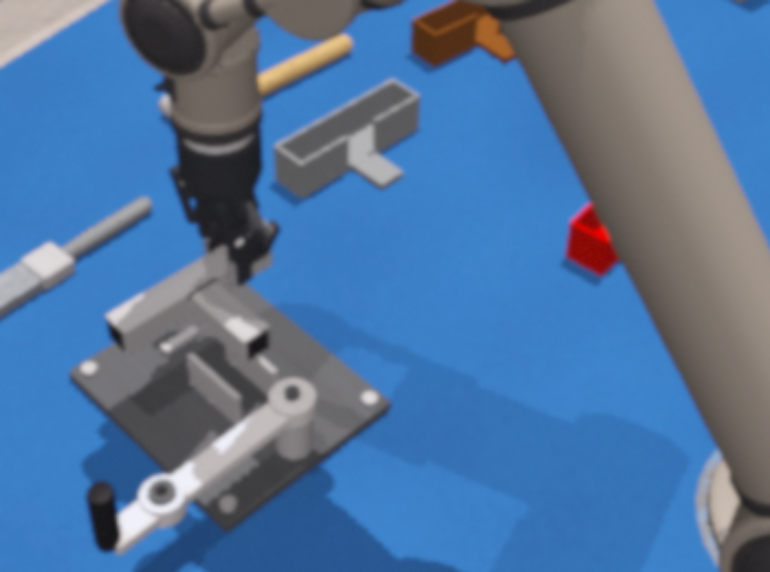

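The held tee sits above the nest with about 1.2° of droop, its stem centred and its yaw aligned. I lower it now.

Run:
```python
from h import *
q=down(JY+np.pi/2); g=loc(N2,JY,0,OFF)
print(r.move_straight([*g,.06],q,speed=.08,max_force=10)); log('mid')
print(r.move_straight([*g,.0405],q,speed=.03,max_force=22)); log('low')
```

```text
False
mid t 23.02 p [0.5596 0.1463 0.0604] F [ 0.2 -0.3 -3.5] w 0.028 q6 0.31
True
low t 23.61 p [0.5589 0.1462 0.0423] F [-0.2  0.2  5. ] w 0.028 q6 0.31
```

TCP z is 0.0423, against 0.0422 expected when seated. I release, rise and check.

Run:
```python
from h import *
q=down(JY+np.pi/2); g=loc(N2,JY,0,OFF)
command_gripper(.05); log('rel'); r.move_straight([*g,.14],q,speed=.15)
r.reach(*hp(1.58,.2)); log('hover')
_,d=snap('top','top5'); snap('side','side5')
P=cloud('top',d);D=P[...,:2]-NEST; lx=D@[np.cos(JY),np.sin(JY)]; ly=D@[-np.sin(JY),np.cos(JY)];z=P[...,2]
s=(z>.036)&(z<.0465)&(lx>-.1)&(lx<.03)&(abs(ly)<.1)&((lx>-.017)|(abs(ly)<.017))
A=np.c_[lx[s],ly[s],np.ones(s.sum())];print(s.sum(),'plane',np.linalg.lstsq(A,z[s],rcond=None)[0].round(4))
b=s&(abs(ly)>.03);print('bar x',np.percentile(lx[b],[1,50,99]).round(4),'y',ly[s].min().round(4),ly[s].max().round(4),'slope',np.polyfit(ly[b],lx[b],1).round(4),'stem end',lx[s].min().round(4))
h=(z>.12)&(z<.145)&(np.linalg.norm(P[...,:2]-loc(PIV,JY+1.58,.2,0),axis=-1)<.04);print('handle',h.sum(),P[h].mean(0) if h.any() else '')
a=np.hstack([cv2.resize(cv2.imread('pics/top5.png')[190:340,40:250],None,fx=1.9,fy=1.9),cv2.resize(cv2.imread('pics/side5.png')[250:400,150:360],None,fx=1.9,fy=1.9)])
cv2.imwrite('pics/c5.png',a)
```

```text
rel t 23.95 p [0.558  0.1461 0.0413] F [ 0.1 -0.3  0.6] w 0.0498 q6 0.31
hover t 25.88 p [0.4596 0.4118 0.1993] F [ 0.3 -0.2 -0.3] w 0.0499 q6 0.78
1523 plane [ 0.0002 -0.0009  0.0409]
bar x [-0.0166 -0.0022  0.0123] y -0.0877 0.0841 slope [ 0.0046 -0.0021] stem end -0.0979
handle 130 [0.45548346 0.4105513  0.1321323 ]
```

View pics/c5.png

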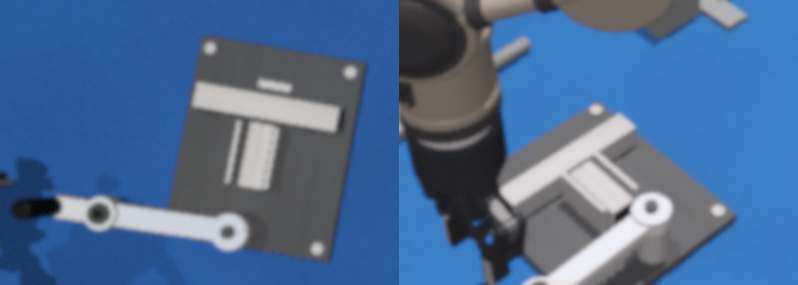

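The tee lies flat at z 0.041, within the nest's play, with its stem between the fences. I swing the guide arm back to its stop.

Run:
```python
from h import *
r.move_straight(*hp(1.60,.2),speed=.1); p,q=hp(1.60); r.move_straight(p,q,speed=.12,max_force=12); command_gripper(.026,20); log('cage')
for a in np.linspace(1.60,.08,6)[1:]:
    if r.move_straight(*hp(a),speed=.13,max_force=20): print('stopped'); log(a); break
else:
    print(r.move_straight(*hp(-.08),speed=.04,max_force=12)); log('stop')
s=r.read_state()['eef_pos']; print('ang',np.arctan2(s[1]-PIV[1],s[0]-PIV[0])-JY)
```

```text
cage t 27.45 p [0.4553 0.4136 0.1144] F [-0.2  0.8  0.5] w 0.026 q6 0.77
True
stop t 31.07 p [0.62   0.1777 0.1138] F [0.5 3.1 2.3] w 0.0261 q6 1.93
ang -0.010090603062901299
```

Run:
```python
from h import *
command_gripper(.06); p=r.read_state()['eef_pos']; r.move_straight([p[0],p[1],.21],speed=.2)
r.movej(np.array(r.read_state()['joint_positions'])-[1.1,0,0,0,0,0]); log('away')
_,d=snap('top','top6');P=cloud('top',d);z=P[...,2]
h=(z>.12)&(z<.145)&(np.linalg.norm(P[...,:2]-loc(PIV,JY,.2,0),axis=-1)<.05);c=P[h].mean(0);print(h.sum(),c,'ang',np.arctan2(c[1]-PIV[1],c[0]-PIV[0])-JY)
cv2.imwrite('pics/c6.png',cv2.imread('pics/top6.png'))
```

```text
away t 34.52 p [ 0.4398 -0.4705  0.209 ] F [ 0.   0.7 -0. ] w 0.06 q6 1.93
108 [0.62036184 0.17721603 0.13265648] ang -0.012069073223920562
```

View pics/c6.png

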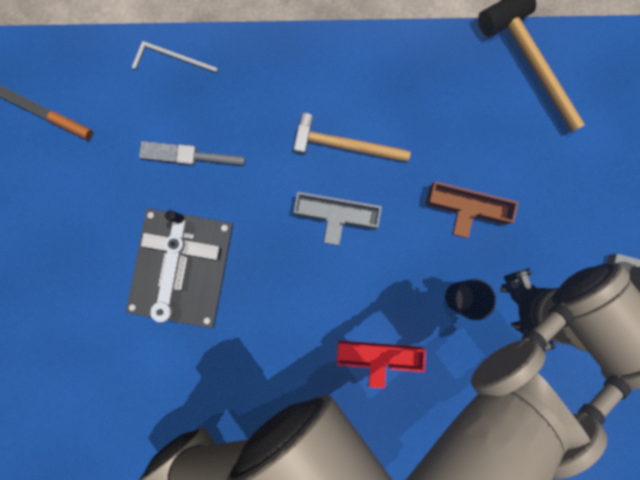

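The arm lies over the tee at its stop, from the pivot at (160,312) to the handle at (174,216). The tee is seated with its crossbar around (180,246). The hammer, brush and pot have not moved, and the gripper touches nothing.

```bash
python3 -c "
from workcell import r
print(r.finish_job())"
```

```text
the job is handed in; nothing more can be done
None
```

The job is handed in after about 35 s of the 72 s allowed: the tee lies flat in the jig with its stem between the fences, the guide arm is back over it at its stop, and the hammer, brush and pot are where they were.

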